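Restock the stamp-blank drawer

ROBOT

A 6-joint arm with a two-finger parallel gripper is mounted at the origin on the work surface. World frame = base frame: x ahead of the robot, y to its left, z up, the work surface at z = 0. Lengths are in m, angles in rad, forces in N, time in s.
With the tool pointing down it reaches from about 0.25 to 0.725 m from the base axis. Payload 4 kg.
Tool frame: the origin (TCP) lies at the very end of the fingers, on their centre line; the grasp point (between the pads) lies 19 mm behind it; z points along the fingers, y is the line along which they close (so a half turn about z gives the same grasp; the last joint's range is limited). The gripper opens to 85 mm and grips with 20 to 120 N. Pads are 22 mm wide; open, the fingers measure 114 mm over their backs; the gripper's body (76 mm by 85 mm) begins 54 mm behind the grasp point. The pads swing forward as they close: fully open they stand 13 mm farther back than shut.
Start: joints at [1.275, 0.241, 0.005, 1.335, 0, 1.571], TCP at [0.146, 0.478, 0.231] pointing down, gripper open.
Joint ranges: [-2.72, 2.72], [-1.05, 1.87], [-1.09, 1.28], [-1.99, 2.15], [-1.42, 1.44], [-3.14, 3.14]. Speed limits (rad/s): [2.79, 2.79, 3.14, 3.14, 3.14, 3.14].

INTERFACE

Orientations are given as a unit quaternion [x, y, z, w].
In Python, from workcell import * gives the robot as it stands. The module is installed in compiled form; this text tells all that it offers.
- The arm moves only by the tool send_rows, never from a script. Its argument "steps" is text: rows parted by semicolons, each of 7 numbers parted by spaces: the opening, from -1 (shut) to 1 (fully open), then the shift along the world's x, y, z in m, then the turn, a rotation vector about the world's x, y, z in rad. A call has exactly 5 rows; each row shifts and turns the commanded pose from where the row before left it; what a row does not reach is not made up. A row lasts 1/12 s, in which the tool goes at most 41.7 mm and 7.16 degrees, less where a joint would pass 70% of its speed; a pose out of reach is approached as far as the arm can. A call is refused whole if a number of a shift passes 0.0417 or a number of a turn 0.125, either way. A call with a gripper value outside its range is refused whole. The fingers move at their own pace and stop on an object; the grip force is fixed at half the most. Time passes only in rows, so rows that do not move let the fingers close, or fill a call up. It gives the time, the measured TCP pose, the force, the opening and the grip force at its end, in the units of the state.
- get_obs(): the state, without advancing time (a new reading comes with each control period).
- camera(name): name is "scene" or "top" or "wrist"; returns a dict with "frame" (420x560x3 uint8, red, green, blue), "range_z" (420x560 float32, m along the optical axis (not along the pixel's ray), 0 where there is no reading), "camera_matrix" (3x3 intrinsics, pixels), "extrinsics" (4x4, takes a point from world to camera coordinates); the wrist camera has in their place "T_tool_cam" (4x4, takes a point from camera to tool coordinates, whose origin is the TCP and whose axes are the flange's). Camera axes: x right, y down, z forward; pixel columns grow to the right and rows downward; lengths in m; the calibration is good to about 2 mm. A picture is of the moment at which its call begins: read the wrist's pose just before it.
- job_done(): hands the job in; it is judged then, once.
The state is a dict: "clock": time; "joint_pos": joint angles; "joint_vel": joint speeds; "tau": joint torques, N m; "eef_pos": TCP position; "tool_rot": TCP orientation; "ft_force": force on the tool from outside, world axes, zero at the start; "ft_torque": the same for the moment, N m; "grip_width": finger opening in m; "grasp_force": force on a finger pad.
Only numpy, scipy, OpenCV 4.12 (cv2) and the standard library are available. Lean on these libraries where they do the work, as an engineer would, in place of code of your own. Each camera call takes 0.05 s, during which the arm holds its last target. There are 200 camera calls.

TASK

Restock the stamp drawer for the customers: pull the upper drawer of the small wooden cabinet all the way out to its stop, then pour all eight wooden stamp blanks from the steel cup into it without losing any. Stand the empty cup upright on the cork mat, leave the drawer fully out, and do not move the other things on the bench.

Things in the scene. Friction and masses are not known exactly. Their poses are not given: they have to be found in the camera images.
- cabinet: Small wooden cabinet with two drawers one above the other, 210 deep x 200 wide x 144 mm high, fixed to the bench. Origin: centre of its underside. Its drawer fronts face its own -x, roughly towards the robot; +z up. Both drawers have the same steel bar handle; the upper one is the one to open.
- cabinet_drawer0 (a joint): Slide of the upper drawer in m: 0 shut, 0.1416 at its stop, fully out; it slides along the cabinet's -x with light friction. It starts shut or up to 25 mm ajar.
- cabinet_drawer0_handle (a point): Middle of the upper drawer's steel bar handle: a level round bar, 11 mm thick, 100 mm long along the cabinet's y, its axis 35 mm in front of the drawer front and 106 mm above the bench (38 mm below the cabinet's top). x, y, z axes as the cabinet's; it moves with the drawer.
- drawer_floor (a point): Centre of the inner floor of the upper drawer, axes as the cabinet's, moving with the drawer. The inside is 165 mm along x, 158 mm along y and 40 mm deep (floor 82 mm above the bench, side walls' top at 122 mm, the front panel's top at 132 mm). With the drawer fully out, the part from x = -82 to x = +53 mm from this point is clear of the cabinet.
- cup: Plain steel cup without a handle, holding the eight blanks; 85 mm high, outer diameter 59 mm at the foot and 64 mm at the rim, wall 3 mm, floor 5 mm, about 120 g empty. Origin: centre of its underside; z is its axis, towards the mouth. It stands on the bench to the left or to the right of the drawer.
- mat: Square cork mat, 120 x 120 x 4 mm, fixed flat on the bench on the other side of the drawer from the cup. Origin: centre of its underside.
- blank0: Wooden stamp blank 1 of 8, starting in the cup: turned wood, foot 17 mm across and a 14 mm knob, 24 mm long, 12 g. Origin: its middle; z along its axis.
- blank1: Wooden stamp blank 2 of 8, starting in the cup: turned wood, foot 17 mm across and a 14 mm knob, 24 mm long, 12 g. Origin: its middle; z along its axis.
- blank2: Wooden stamp blank 3 of 8, starting in the cup: turned wood, foot 17 mm across and a 14 mm knob, 24 mm long, 12 g. Origin: its middle; z along its axis.
- blank3: Wooden stamp blank 4 of 8, starting in the cup: turned wood, foot 17 mm across and a 14 mm knob, 24 mm long, 12 g. Origin: its middle; z along its axis.
- blank4: Wooden stamp blank 5 of 8, starting in the cup: turned wood, foot 17 mm across and a 14 mm knob, 24 mm long, 12 g. Origin: its middle; z along its axis.
- blank5: Wooden stamp blank 6 of 8, starting in the cup: turned wood, foot 17 mm across and a 14 mm knob, 24 mm long, 12 g. Origin: its middle; z along its axis.
- blank6: Wooden stamp blank 7 of 8, starting in the cup: turned wood, foot 17 mm across and a 14 mm knob, 24 mm long, 12 g. Origin: its middle; z along its axis.
- blank7: Wooden stamp blank 8 of 8, starting in the cup: turned wood, foot 17 mm across and a 14 mm knob, 24 mm long, 12 g. Origin: its middle; z along its axis.
- inkpad: Bystander: dark closed ink pad case lying flat, 100 x 65 x 22 mm. Origin: centre of its underside.
- handstamp: Bystander: wooden hand stamp standing up, base 60 x 40 mm, 68 mm high. Origin: centre of its underside.
- glue: Bystander: small closed glue bottle, 50 mm across, 110 mm high. Origin: centre of its underside.
- brush: Bystander: wooden-handled brush lying flat between the robot and the drawer, 190 mm long along its x. Origin: centre of its underside.
- rubberblock: Bystander: dark rubber carving block lying flat, 90 x 60 x 25 mm. Origin: centre of its underside.
Mind the look-alikes: they are no part of the job. Leave any blue or purple look-alike of the cup alone.

How it is judged:
On the way, in this order (a step that is already met when the one before it is completed fails the run):
1. the upper drawer is pulled out to its stop (value of joint cabinet_drawer0 above 0.13 m), for 0.2 s.
2. all eight blanks lie in the pulled-out upper drawer (value of joint cabinet_drawer0 above 0.13 m and x of blank0 in the frame of drawer_floor between -0.085 and 0.085 m and y of blank0 in the frame of drawer_floor between -0.081 and 0.081 m and z of blank0 in the frame of drawer_floor between -0.002 and 0.04 m and x of blank1 in the frame of drawer_floor between -0.085 and 0.085 m and y of blank1 in the frame of drawer_floor between -0.081 and 0.081 m and z of blank1 in the frame of drawer_floor between -0.002 and 0.04 m and x of blank2 in the frame of drawer_floor between -0.085 and 0.085 m and y of blank2 in the frame of drawer_floor between -0.081 and 0.081 m and z of blank2 in the frame of drawer_floor between -0.002 and 0.04 m and x of blank3 in the frame of drawer_floor between -0.085 and 0.085 m and y of blank3 in the frame of drawer_floor between -0.081 and 0.081 m and z of blank3 in the frame of drawer_floor between -0.002 and 0.04 m and x of blank4 in the frame of drawer_floor between -0.085 and 0.085 m and y of blank4 in the frame of drawer_floor between -0.081 and 0.081 m and z of blank4 in the frame of drawer_floor between -0.002 and 0.04 m and x of blank5 in the frame of drawer_floor between -0.085 and 0.085 m and y of blank5 in the frame of drawer_floor between -0.081 and 0.081 m and z of blank5 in the frame of drawer_floor between -0.002 and 0.04 m and x of blank6 in the frame of drawer_floor between -0.085 and 0.085 m and y of blank6 in the frame of drawer_floor between -0.081 and 0.081 m and z of blank6 in the frame of drawer_floor between -0.002 and 0.04 m and x of blank7 in the frame of drawer_floor between -0.085 and 0.085 m and y of blank7 in the frame of drawer_floor between -0.081 and 0.081 m and z of blank7 in the frame of drawer_floor between -0.002 and 0.04 m), for 0.2 s.
At the end, for the whole second after the job is handed in: The upper drawer is out to within about 11 mm of its stop (joint above 0.130 m), all eight blanks lie inside it, and the empty cup stands upright (within 0.1 rad), at rest, on the cork mat with its axis within 50 mm of the mat's centre along each of the mat's sides (all of step 2 and x of cup in the frame of mat between -0.05 and 0.05 m and y of cup in the frame of mat between -0.05 and 0.05 m and z of cup in the frame of mat between 0.001 and 0.01 m and angle between cup's own z axis and vertical below 0.1 rad and linear speed of cup below 0.02 m/s); the robot touches nothing.
It fails at once if the inkpad is moved by more than 30 mm (distance of inkpad from where it was at the start of the episode above 0.03 m).
It fails at once if the handstamp is moved by more than 30 mm (distance of handstamp from where it was at the start of the episode above 0.03 m).
It fails at once if the glue is moved by more than 30 mm (distance of glue from where it was at the start of the episode above 0.03 m).
It fails at once if the brush is moved by more than 30 mm (distance of brush from where it was at the start of the episode above 0.03 m).
It fails at once if the rubberblock is moved by more than 30 mm (distance of rubberblock from where it was at the start of the episode above 0.03 m).
It also fails if it takes over 69 s, if anything falls off the work surface, if the arm or the gripper's body presses on something with over 40 N, if the wrist force passes 120 N, or if a joint passes its speed limit or range.

## Working session

There is one attempt and no reset: what is moved stays moved. The work goes in short steps, Python scripts to look and compute and a tool call to move; the robot and the scene stay as the last step left them, time stands still between calls to the robot, and variables do not carry over. Pictures are saved under pics/ and viewed, at most 10 in all, crops included, and the job is handed in when it is done.

Besides the shell and the picture viewer there is one more tool, called after "Request:" by a JSON object that holds its "name" and its "arguments", one argument or row to a line. send_rows: Moves the arm, as the interface text tells. Its arguments: {"type":"object","properties":{"steps":{"type":"string"}},"required":["steps"]}

```bash
mkdir -p pics
cat > h.py <<'E'
from workcell import *
import numpy as np, cv2
def snap(n,f):
    c=camera(n); np.savez(''+f+'.npz',**{k:v for k,v in c.items()}); cv2.imwrite('pics/'+f+'.png',cv2.cvtColor(c['frame'],cv2.COLOR_RGB2BGR)); return c
def world(c):
    K=c['camera_matrix'];E=np.linalg.inv(c['extrinsics']);z=c['range_z'];v,u=np.mgrid[:420,:560]
    p=np.stack([(u-K[0,2])/K[0,0]*z,(v-K[1,2])/K[1,1]*z,z,np.ones_like(z)],-1)
    return (p@E.T)[...,:3]
E
python3 - <<'E'
from h import *
o=get_obs();print(o)
for n in('scene','top'):
    c=snap(n,n+'0');print(c['extrinsics'],c['camera_matrix'])
a=cv2.imread('pics/top0.png');cv2.imwrite('pics/top0.png',a)
E
```

```text
{'clock': 0.0, 'joint_pos': array([1.27500025e+00, 2.41436499e-01, 3.73447591e-03, 1.33520290e+00,
       7.60859883e-06, 1.57078540e+00]), 'joint_vel': array([ 0.00088789,  0.00092768, -0.0026581 ,  0.00082218, -0.00216297,
       -0.00130636]), 'tau': array([ 5.56987015e-04, -3.72315037e+01,  2.52410334e+01,  1.68899941e-02,
       -1.01510045e-04, -7.72108905e-06]), 'eef_pos': array([0.1455652 , 0.47768433, 0.23040513]), 'tool_rot': array([ 1.47353962e-01,  9.89083262e-01, -1.04222757e-03, -1.59129347e-04]), 'ft_force': array([-0.78514914,  0.29048723,  0.56775719]), 'ft_torque': array([-0.02302289,  0.03704244, -0.00099951]), 'grasp_force': 0.0, 'grip_width': 0.08545651789729143}
[[-3.29163120e-01  9.44273056e-01  1.91695768e-04  2.02373909e-01]
 [ 6.56037385e-01  2.28833365e-01 -7.19201113e-01 -3.22657524e-01]
 [-6.79166099e-01 -2.36608723e-01 -6.94801930e-01  1.58427607e+00]
 [ 0.00000000e+00  0.00000000e+00  0.00000000e+00  1.00000000e+00]] [[490.45961555   0.         280.50763949]
 [  0.         490.45961555 209.25776367]
 [  0.           0.           1.        ]]
[[-0.0284127  -0.99931028  0.02390977  0.00685824]
 [-0.98901255  0.0246323  -0.14576498  0.59015778]
 [ 0.14507549 -0.02778864 -0.98903028  1.27562473]
 [ 0.          0.          0.          1.        ]] [[524.27491154   0.         276.28010422]
 [  0.         524.27491154 205.98410618]
 [  0.           0.           1.        ]]
```

View pics/top0.png

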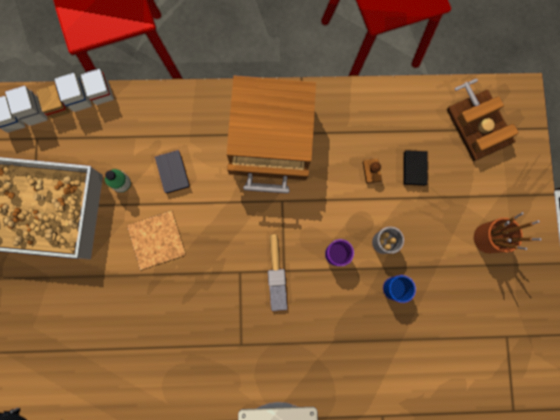

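View pics/scene0.png

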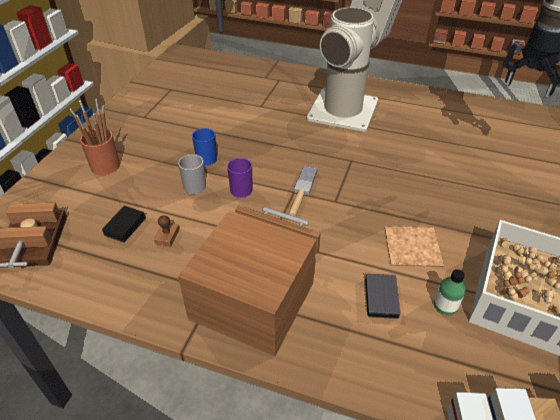

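The top view shows the cabinet at about (270,130), its handle at (266,184), the steel cup at (389,240), purple cup (340,253), blue cup (400,289), mat (156,240), brush (277,275), ink pad (172,172), glue (117,181), hand stamp (372,170) and rubber block (415,168). The scene view agrees: steel cup (192,175), mat (413,246), handle (285,215).

Run:
```python
from h import *
W={}
for n in('scene','top'):
    W[n]=world(np.load(n+'0.npz'))
w=W['top'];s=W['scene']
def reg(w,u0,u1,v0,v1,z0,z1):
    p=w[v0:v1,u0:u1].reshape(-1,3);return p[(p[:,2]>z0)&(p[:,2]<z1)]
def ring(p):
    (x,y),a,b=cv2.minAreaRect(p[:,:2].astype(np.float32));
    A=np.c_[p[:,:2],np.ones(len(p))];q=np.linalg.lstsq(A,(p[:,:2]**2).sum(1),rcond=None)[0];return len(p),np.round([x,y,*a,q[0]/2,q[1]/2,np.percentile(p[:,2],95)],4)
for nm,r in dict(cup=(365,412,220,260),purple=(322,358,236,272),blue=(380,422,270,310)).items():
    print(nm,ring(reg(w,*r,.074,.1)))
print('cup scene',ring(reg(s,174,212,148,200,.074,.1)))
def box(p): r=cv2.minAreaRect(p[:,:2].astype(np.float32));return np.round(r[0],4),np.round(r[1],4),r[2],np.round(np.percentile(p[:,2],[5,50,95]),4)
print('cabtop',box(reg(w,215,330,65,175,.135,.16)),box(reg(s,170,330,190,345,.135,.16)))
print('handle',box(reg(w,236,296,174,200,.09,.125)),box(reg(s,258,312,200,228,.095,.115)))
print('front',box(reg(w,220,320,150,180,.12,.136)))
print('mat z',np.median(w[230:250,145:168,2]),'bench',np.median(w[260:290,150:200,2]))
for px in [(129,224),(174,211),(186,254),(142,269),(156,240)]: print(px,w[px[1],px[0]])
print('matscene',s[246,413])
for nm,r in dict(brush=(262,292,230,315),stamp=(360,385,155,185),glue=(100,132,165,195),ink=(150,192,148,196),rub=(400,432,148,190)).items(): print(nm,box(reg(w,*r,.008,.2)))
```

```text
cup (146, array([ 0.4961, -0.2826,  0.062 ,  0.0619,  0.4961, -0.2824,  0.0887]))
purple (128, array([ 0.4695, -0.1589,  0.0629,  0.0605,  0.4688, -0.159 ,  0.0889]))
blue (155, array([ 0.3784, -0.3035,  0.0624,  0.0626,  0.3783, -0.303 ,  0.0874]))
cup scene (194, array([ 0.4999, -0.2852,  0.0645,  0.065 ,  0.4987, -0.2847,  0.085 ]))
cabtop (array([7.741e-01, 5.000e-04]), array([0.2008, 0.2322]), 84.48998260498047, array([0.1396, 0.1437, 0.1477])) (array([ 0.791 , -0.0033]), array([0.202, 0.198]), 84.27828216552734, array([0.1408, 0.1433, 0.1454]))
handle (array([0.6383, 0.0079]), array([0.122 , 0.0422]), 84.06575775146484, array([0.0949, 0.1094, 0.115 ])) (array([0.6305, 0.0138]), array([0.1086, 0.0213]), 82.85612487792969, array([0.1043, 0.1089, 0.112 ]))
front (array([0.6757, 0.01  ]), array([0.1987, 0.0367]), 84.3003158569336, array([0.121 , 0.1298, 0.1347]))
mat z 0.003941552351276023 bench -6.91004353240432e-05
(129, 224) [0.55884141 0.36885884 0.00244973]
(174, 211) [ 0.59040871  0.25499087 -0.0032193 ]
(186, 254) [ 0.47840674  0.22418606 -0.00153517]
(142, 269) [ 0.44342848  0.33582852 -0.00231605]
(156, 240) [ 0.516265    0.3006001  -0.00138028]
matscene [5.20318571e-01 2.98909797e-01 2.67855913e-04]
brush (array([ 0.4338, -0.0017]), array([0.0643, 0.1992]), 85.73249816894531, array([0.0123, 0.018 , 0.0229]))
stamp (array([ 0.6831, -0.2621]), array([0.0612, 0.0409]), 5.477692127227783, array([0.0123, 0.0209, 0.0678]))
glue (array([0.6699, 0.403 ]), array([0.08  , 0.0486]), 77.08452606201172, array([0.0148, 0.0733, 0.1107]))
ink (array([0.6949, 0.2497]), array([0.1033, 0.082 ]), 13.66168212890625, array([0.0164, 0.0216, 0.0262]))
rub (array([ 0.6883, -0.3752]), array([0.0603, 0.0914]), 84.60990905761719, array([0.0168, 0.0241, 0.029 ]))
```

Request:
{"name": "send_rows", "arguments": {
  "steps": "-0.3 0.0232 -0.0231 0.001 0 0 -0.0688;-0.3 0.0232 -0.0231 0.001 0 0 -0.0688;-0.3 0.0232 -0.0231 0.001 0 0 -0.0688;-0.3 0.0232 -0.0231 0.001 0 0 -0.0688;-0.3 0.0232 -0.0231 0.001 0 0 -0.0688"
}}

```text
clock: 0.52
eef_pos: [0.2623, 0.3614, 0.2359]
tool_rot: [0.316, 0.949, -0.0, -0.0]
ft_force: [1.6, -0.0, -0.0]
grip_width: 0.0301
grasp_force: 0.0
```

Request:
{"name": "send_rows", "arguments": {
  "steps": "-0.3 0.0232 -0.0231 0.001 0 0 -0.0688;-0.3 0.0232 -0.0231 0.001 0 0 -0.0688;-0.3 0.0232 -0.0231 0.001 0 0 -0.0688;-0.3 0.0232 -0.0231 0.001 0 0 -0.0688;-0.3 0.0232 -0.0231 0.001 0 0 -0.0688"
}}

```text
clock: 0.93
eef_pos: [0.3784, 0.2458, 0.241]
tool_rot: [0.474, 0.881, -0.0, -0.0]
ft_force: [-0.4, 0.9, -0.2]
grip_width: 0.0301
grasp_force: 0.0
```

Request:
{"name": "send_rows", "arguments": {
  "steps": "-0.3 0.0232 -0.0231 0.001 0 0 -0.0688;-0.3 0.0232 -0.0231 0.001 0 0 -0.0688;-0.3 0.0232 -0.0231 0.001 0 0 -0.0688;-0.3 0.0232 -0.0231 0.001 0 0 -0.0688;-0.3 0.0232 -0.0231 0.001 0 0 -0.0688"
}}

```text
clock: 1.35
eef_pos: [0.4944, 0.1303, 0.2459]
tool_rot: [0.618, 0.786, -0.0, -0.0]
ft_force: [0.2, 0.9, 0.3]
grip_width: 0.0296
grasp_force: 0.0
```

Request:
{"name": "send_rows", "arguments": {
  "steps": "-0.3 0.0232 -0.0231 0.001 0 0 -0.0688;-0.3 0.0232 -0.0231 0.001 0 0 -0.0688;-0.3 0.0232 -0.0231 0.001 0 0 -0.0688;-0.3 0.0232 -0.0231 0.001 0 0 -0.0688;-0.3 0.0232 -0.0231 0.001 0 0 -0.0688"
}}

```text
clock: 1.77
eef_pos: [0.6104, 0.0149, 0.2507]
tool_rot: [0.743, 0.669, -0.0, -0.0]
ft_force: [0.1, -0.4, -0.0]
grip_width: 0.03
grasp_force: 0.0
```

```bash
cat >> h.py <<'E'
from scipy.spatial.transform import Rotation as R
def wrist(f):
    o=get_obs(); c=snap('wrist',f); T=np.eye(4);T[:3,:3]=R.from_quat(o['tool_rot']).as_matrix();T[:3,3]=o['eef_pos']
    d=dict(c);d['extrinsics']=np.linalg.inv(T@c['T_tool_cam']);return o,d,world(d)
def st():
    o=get_obs();m=R.from_quat(o['tool_rot']).as_matrix();print('t',round(o['clock'],2),'p',o['eef_pos'].round(4),'z',m[:,2].round(3),'y',m[:,1].round(3),'w',o['grip_width'].round(4),'gf',o['grasp_force'],'F',o['ft_force'].round(1),'j',o['joint_pos'].round(2))
E
python3 - <<'E'
from h import *
st()
o,c,w=wrist('w1')
p=w.reshape(-1,3);m=c['range_z'].ravel()>0
q=p[m&(p[:,2]>.095)&(p[:,2]<.116)&(abs(p[:,0]-.632)<.016)&(abs(p[:,1]-.013)<.07)]
print(len(q),q.mean(0) if len(q) else 0, cv2.minAreaRect(q[:,:2].astype(np.float32)) if len(q) else 0,np.percentile(q[:,2],[50,98]))
E
```

```text
Traceback (most recent call last):
  File "h.py", line 14, in st
    o=get_obs();m=R.from_quat(o['tool_rot']).as_matrix();print('t',round(o['clock'],2),'p',o['eef_pos'].round(4),'z',m[:,2].round(3),'y',m[:,1].round(3),'w',o['grip_width'].round(4),'gf',o['grasp_force'],'F',o['ft_force'].round(1),'j',o['joint_pos'].round(2))
                                                                                                                                                             ^^^^^^^^^^^^^^^^^^^^^
AttributeError: 'float' object has no attribute 'round'
```

```bash
sed -i "s/o\['grip_width'\].round(4)/round(float(o['grip_width']),4)/" h.py
python3 - <<'E'
from h import *
st()
o,c,w=wrist('w1');print(c['T_tool_cam'].round(3))
p=w.reshape(-1,3);m=c['range_z'].ravel()>0
print(np.percentile(p[m],[1,50,99],axis=0))
q=p[m&(p[:,2]>.095)&(p[:,2]<.116)&(abs(p[:,0]-.632)<.016)&(abs(p[:,1]-.013)<.07)]
print(len(q));
if len(q):print(q.mean(0), cv2.minAreaRect(q[:,:2].astype(np.float32)),np.percentile(q[:,2],[50,98]))
E
```

```text
t 1.77 p [0.6104 0.0149 0.2507] z [-0.001  0.    -1.   ] y [ 0.995 -0.104 -0.001] w 0.03 gf 0.0 F [ 0.1 -0.4 -0. ] j [0.02 0.46 0.38 1.48 0.   1.7 ]
[[ 0.    -0.961 -0.276  0.071]
 [ 1.     0.    -0.001  0.   ]
 [ 0.001 -0.276  0.961 -0.142]
 [ 0.     0.     0.     1.   ]]
[[ 1.78380833e-01 -5.40972826e-01 -3.60530744e-01]
 [ 6.08816585e-01  3.06159440e-02  4.40837292e-04]
 [ 1.30872920e+00  2.35874242e-01  3.48495014e-01]]
1392
[0.62698412 0.01746786 0.10926511] ((0.6320163607597351, 0.015166494995355606), (0.10948048532009125, 0.03185482323169708), 89.97433471679688) [0.10945924 0.11144815]
```

View pics/w1.png

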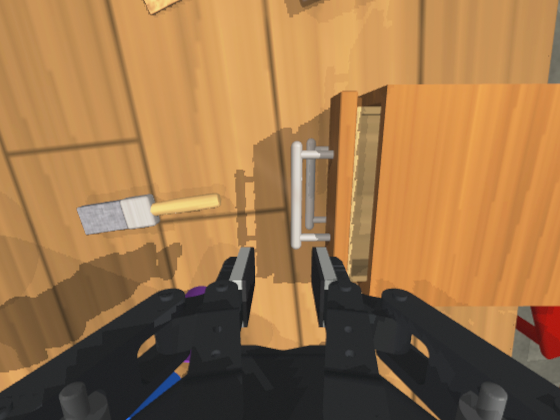

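The wrist view shows the upper handle's bar from (297,145) to (297,245), the drawer about 15 mm ajar with its front panel at u≈345, and the lower handle behind it at u≈310.

Run:
```python
from h import *
o=get_obs();c=dict(np.load('w1.npz'));T=np.eye(4);T[:3,:3]=R.from_quat(o['tool_rot']).as_matrix();T[:3,3]=o['eef_pos'];c['extrinsics']=np.linalg.inv(T@c['T_tool_cam']);w=world(c)
for v in range(150,245,18):
    a=w[v,288:307];k=a[:,2]>.09;print(v,a[k].mean(0).round(4),a[k].max(0).round(4),k.sum())
f=w[100:280,338:352].reshape(-1,3);f=f[f[:,2]>.12];print('front top',f.mean(0),cv2.minAreaRect(f[:,:2].astype(np.float32)))
```

```text
150 [0.6322 0.0566 0.1081] [0.6369 0.057  0.1102] 11
168 [0.6305 0.0397 0.1084] [0.6354 0.0403 0.11  ] 11
186 [0.6287 0.0222 0.1084] [0.6337 0.0227 0.1113] 11
204 [0.6262 0.0111 0.1341] [0.632  0.0809 0.3909] 11
222 [ 0.6246 -0.0145  0.1086] [ 0.6292 -0.0142  0.1099] 10
240 [ 0.6254 -0.0271  0.1263] [0.6334 0.0809 0.3909] 16
front top [0.66991178 0.02281243 0.13883503] ((0.6495780944824219, 0.009940415620803833), (0.17279724776744843, 0.058958154171705246), 88.51519012451172)
```

Request:
{"name": "send_rows", "arguments": {
  "steps": "-0.42 0.0168 0 -0.02 0 0 0;-0.42 0 0 -0.04 0 0 0;-0.42 0 0 -0.04 0 0 0;-0.42 0 0 -0.04 0 0 0;-0.42 0 0 -0.023 0 0 0"
}}

```text
clock: 2.23
eef_pos: [0.6262, 0.016, 0.0867]
tool_rot: [0.742, 0.671, -0.0, 0.0]
ft_force: [-4.9, -6.2, 98.5]
grip_width: 0.0249
grasp_force: 42.1
```

Request:
{"name": "send_rows", "arguments": {
  "steps": "-1 0 0 0 0 0 0;-1 0 0 0 0 0 0;-1 0 0 0 0 0 0;-1 0 0 0 0 0 0;-1 0 0 0 0 0 0"
}}

```text
clock: 2.65
eef_pos: [0.6269, 0.0163, 0.0887]
tool_rot: [0.742, 0.671, 0.0, 0.0]
ft_force: [2.1, 0.1, 4.0]
grip_width: 0.0092
grasp_force: 58.5
```

Request:
{"name": "send_rows", "arguments": {
  "steps": "-1 -0.01 0.001 0 0 0 0;-1 -0.02 0.0021 0 0 0 0;-1 -0.02 0.0021 0 0 0 0;-1 -0.02 0.0021 0 0 0 0;-1 -0.02 0.0021 0 0 0 0"
}}

```text
clock: 3.07
eef_pos: [0.5364, 0.0254, 0.0886]
tool_rot: [0.742, 0.67, 0.0, 0.001]
ft_force: [2.5, -1.4, 4.0]
grip_width: 0.0084
grasp_force: 59.5
```

Request:
{"name": "send_rows", "arguments": {
  "steps": "-1 -0.01 0.001 0 0 0 0;-1 -0.005 0.0005 0 0 0 0;-1 -0.005 0.0005 0 0 0 0;-1 -0.004 0.0004 0 0 0 0;-1 -0.002 0.0002 0 0 0 0"
}}

```text
clock: 3.48
eef_pos: [0.5109, 0.028, 0.0886]
tool_rot: [0.742, 0.67, 0.0, 0.001]
ft_force: [0.8, -3.2, 4.5]
grip_width: 0.0088
grasp_force: 59.7
```

Run:
```python
from h import *
st()
```

```text
t 3.48 p [0.5109 0.028  0.0886] z [ 0.001 -0.001 -1.   ] y [ 0.995 -0.101  0.001] w 0.0088 gf 59.71053957939148 F [ 0.8 -3.2  4.5] j [ 0.06  0.37 -0.21  0.99 -0.    1.73]
```

Moved 116 mm; go on gently to the stop.

Request:
{"name": "send_rows", "arguments": {
  "steps": "-1 -0.003 0.0003 0 0 0 0;-1 -0.003 0.0003 0 0 0 0;-1 -0.003 0.0003 0 0 0 0;-1 -0.002 0.0002 0 0 0 0;-1 0 0 0 0 0 0"
}}

```text
clock: 3.9
eef_pos: [0.502, 0.0289, 0.0886]
tool_rot: [0.742, 0.67, 0.001, 0.002]
ft_force: [5.3, -2.7, 0.8]
grip_width: 0.0091
grasp_force: 59.4
```

Request:
{"name": "send_rows", "arguments": {
  "steps": "-1 -0.002 0.0002 0 0 0 0;-1 -0.002 0.0002 0 0 0 0;-1 -0.002 0.0002 0 0 0 0;-1 0 0 0 0 0 0;-1 0 0 0 0 0 0"
}}

```text
clock: 4.32
eef_pos: [0.502, 0.0289, 0.0888]
tool_rot: [0.742, 0.67, 0.005, 0.006]
ft_force: [20.0, -4.9, -12.4]
grip_width: 0.0085
grasp_force: 58.6
```

Request:
{"name": "send_rows", "arguments": {
  "steps": "-1 0.004 -0.0004 0 0 0 0;-1 0.004 -0.0004 0 0 0 0;-0.4 0 0 0 0 0 0;-0.4 0 0 0 0 0 0;-0.4 0 0 0 0 0 0"
}}

```text
clock: 4.73
eef_pos: [0.5005, 0.0296, 0.0875]
tool_rot: [0.742, 0.671, -0.001, -0.001]
ft_force: [0.2, 0.5, 0.1]
grip_width: 0.0256
grasp_force: 0.1
```

Request:
{"name": "send_rows", "arguments": {
  "steps": "-0.4 0 0 0.01 0 0 0;-0.4 0 0 0.025 0 0 0;-0.4 0 0 0.04 0 0 0;-0.4 0 0 0.04 0 0 0;-0.4 0 0 0.035 0 0 0"
}}

```text
clock: 5.15
eef_pos: [0.5009, 0.0295, 0.2409]
tool_rot: [0.742, 0.671, 0.0, -0.0]
ft_force: [0.7, -0.3, 0.2]
grip_width: 0.0259
grasp_force: 0.0
```

Run:
```python
from h import *
st()
w=world(snap('top','top1'))
p=w.reshape(-1,3)
q=p[(p[:,2]>.098)&(p[:,2]<.118)&(abs(p[:,0]-.5)<.03)&(abs(p[:,1]-.027)<.07)]
if len(q):print('handle',len(q),q.mean(0),cv2.minAreaRect(q[:,:2].astype(np.float32)))
q=p[(p[:,2]>.076)&(p[:,2]<.09)&(abs(p[:,0]-.62)<.06)&(abs(p[:,1]-.013)<.06)]
print('floor',len(q),q.min(0),q.max(0),np.median(q[:,2]))
q=p[(p[:,2]>.117)&(p[:,2]<.127)&(abs(p[:,0]-.62)<.04)&(abs(p[:,1]-.013)<.12)]
for s in(q[q[:,1]>0],q[q[:,1]<0]):print('side',len(s),np.median(s,0))
q=p[(p[:,2]>.127)&(p[:,2]<.137)&(abs(p[:,0]-.54)<.03)&(abs(p[:,1]-.013)<.12)];print('front',len(q),np.median(q,0))
```

```text
t 5.15 p [0.5009 0.0295 0.2409] z [ 0.  0. -1.] y [ 0.995 -0.101  0.   ] w 0.0259 gf 0.0 F [ 0.7 -0.3  0.2] j [0.06 0.24 0.03 1.36 0.   1.73]
floor 316 [ 0.65881353 -0.04672745  0.076579  ] [0.67990451 0.07180809 0.08802311] 0.0819251555051641
side 4 [0.6575785  0.0952759  0.12325086]
side 86 [ 0.62044798 -0.0662991   0.12160776]
front 70 [ 0.54015614 -0.06001842  0.13055725]
```

Request:
{"name": "send_rows", "arguments": {
  "steps": "1 0 -0.016 0 0 0 0.11;1 0 -0.016 0 0 0 0.11;1 0 -0.016 0 0 0 0.11;1 0 -0.016 0 0 0 0.11;1 0 -0.016 0 0 0 0.11"
}}

```text
clock: 5.62
eef_pos: [0.501, -0.0511, 0.2385]
tool_rot: [0.529, 0.848, 0.0, -0.0]
ft_force: [-0.2, 0.1, -0.6]
grip_width: 0.0836
grasp_force: 0.0
```

Request:
{"name": "send_rows", "arguments": {
  "steps": "1 0 -0.016 0 0 0 0.11;1 0 -0.016 0 0 0 0.11;1 0 -0.016 0 0 0 0.11;1 0 -0.016 0 0 0 0.11;1 0 -0.016 0 0 0 0.11"
}}

```text
clock: 6.03
eef_pos: [0.501, -0.1312, 0.2384]
tool_rot: [0.279, 0.96, 0.0, -0.0]
ft_force: [-0.3, -0.1, 0.9]
grip_width: 0.0852
grasp_force: 0.0
```

Request:
{"name": "send_rows", "arguments": {
  "steps": "1 0.001 -0.0163 -0.007 -0.0475 -0.0732 0;1 0.001 -0.0163 -0.007 -0.0475 -0.0732 0;1 0.001 -0.0163 -0.007 -0.0475 -0.0732 0;1 0.001 -0.0163 -0.007 -0.0475 -0.0732 0;1 0.001 -0.0163 -0.007 -0.0475 -0.0732 0"
}}

```text
clock: 6.45
eef_pos: [0.5063, -0.2127, 0.2038]
tool_rot: [0.275, 0.936, -0.062, 0.21]
ft_force: [-0.1, 0.4, -1.0]
grip_width: 0.0859
grasp_force: 0.0
```

Request:
{"name": "send_rows", "arguments": {
  "steps": "1 0.001 -0.0163 -0.007 -0.0475 -0.0732 0;1 0.001 -0.0163 -0.007 -0.0475 -0.0732 0;1 0.001 -0.0163 -0.007 -0.0475 -0.0732 0;1 0.001 -0.0163 -0.007 -0.0475 -0.0732 0;1 0.001 -0.0163 -0.007 -0.0475 -0.0732 0"
}}

```text
clock: 6.87
eef_pos: [0.5109, -0.2909, 0.1697]
tool_rot: [0.256, 0.872, -0.119, 0.4]
ft_force: [1.0, 0.0, -0.9]
grip_width: 0.0853
grasp_force: 0.0
```

Run:
```python
from h import *
st()
o,c,w=wrist('w2')
p=w.reshape(-1,3);q=p[(p[:,2]>.04)&(p[:,2]<.1)&(np.hypot(p[:,0]-.498,p[:,1]+.2835)<.05)]
for a,b in((.04,.055),(.055,.075),(.08,.095)):
    s=q[(q[:,2]>a)&(q[:,2]<b)];A=np.c_[s[:,:2],np.ones(len(s))]
    if len(s)>9:
        k=np.linalg.lstsq(A,(s[:,:2]**2).sum(1),rcond=None)[0];print(a,len(s),k[:2]/2,np.sqrt(k[2]+(k[:2]**2).sum()/4))
print(np.percentile(q[:,2],99) if len(q) else 0)
```

```text
t 6.87 p [ 0.5109 -0.2909  0.1697] z [ 0.637 -0.412 -0.652] y [ 0.542  0.841 -0.002] w 0.0853 gf 0.0 F [ 1.   0.  -0.9] j [-0.48  0.06 -0.83 -0.18 -0.07  0.06]
0.04 3154 [ 0.49384587 -0.28237396] 0.027202613357730807
0.055 4357 [ 0.49471586 -0.2829358 ] 0.02964756009270988
0.08 2126 [ 0.49523329 -0.28322806] 0.030096667088137168
0.08474717040600625
```

View pics/w2.png

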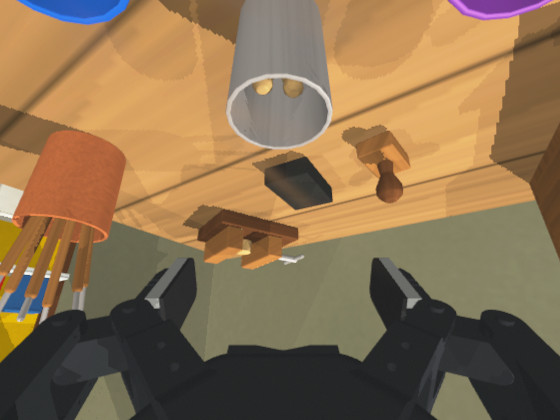

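The wrist view (upside down, camera under the tool) shows the steel cup's mouth centred at (280,112) with blanks inside, midway between the fingers (190 and 375); blue and purple cups are clear at the corners.

Request:
{"name": "send_rows", "arguments": {
  "steps": "1 0 -0.0014 -0.02 0 0 0;1 0 0 -0.03 0 0 0;1 0 0 -0.03 0 0 0;1 0 0 -0.02 0 0 0;1 0 0 -0.01 0 0 0"
}}

```text
clock: 7.33
eef_pos: [0.5104, -0.2912, 0.0554]
tool_rot: [0.257, 0.874, -0.117, 0.395]
ft_force: [0.4, 0.5, 0.2]
grip_width: 0.0855
grasp_force: 0.0
```

Request:
{"name": "send_rows", "arguments": {
  "steps": "1 0 0 -0.009 0 0 0;1 0 0 -0.007 0 0 0;1 0 0 0 0 0 0;1 0 0 0 0 0 0;1 0 0 0 0 0 0"
}}

```text
clock: 7.75
eef_pos: [0.5125, -0.2925, 0.0437]
tool_rot: [0.256, 0.873, -0.118, 0.398]
ft_force: [0.3, -0.0, -0.1]
grip_width: 0.0855
grasp_force: 0.0
```

Request:
{"name": "send_rows", "arguments": {
  "steps": "-0.5 0 0 0 0 0 0;-0.5 0 0 0 0 0 0;-0.5 0 0 0 0 0 0;-0.5 0 0 0 0 0 0;-0.5 0 0 0 0 0 0"
}}

```text
clock: 8.17
eef_pos: [0.5125, -0.2931, 0.0446]
tool_rot: [0.257, 0.872, -0.119, 0.399]
ft_force: [-2.5, 1.2, 5.8]
grip_width: 0.0621
grasp_force: 63.9
```

Run:
```python
from h import *
st()
```

```text
t 8.17 p [ 0.5125 -0.2931  0.0446] z [ 0.636 -0.413 -0.653] y [ 0.543  0.84  -0.002] w 0.0621 gf 63.85503979108762 F [-2.5  1.2  5.8] j [-0.48  0.42 -0.96 -0.66 -0.07  0.06]
```

Request:
{"name": "send_rows", "arguments": {
  "steps": "-0.5 0 0 0.005 0 0 0;-0.5 0 0 0.01 0 0 0;-0.5 0 0 0.02 0 0 0;-0.5 0 0 0.025 0 0 0;-0.5 0 0 0.03 0 0 0"
}}

```text
clock: 8.58
eef_pos: [0.5092, -0.2908, 0.1303]
tool_rot: [0.257, 0.875, -0.117, 0.394]
ft_force: [1.2, -1.4, -2.4]
grip_width: 0.0617
grasp_force: 65.9
```

Request:
{"name": "send_rows", "arguments": {
  "steps": "-0.5 0 0 0.03 0 0 0;-0.5 0 0 0.03 0 0 0;-0.5 0 0 0.025 0 0 0;-0.5 0 0 0.015 0 0 0;-0.5 0 0 0.01 0 0 0"
}}

```text
clock: 9.0
eef_pos: [0.5116, -0.2921, 0.2454]
tool_rot: [0.256, 0.872, -0.118, 0.399]
ft_force: [0.3, 0.3, -1.2]
grip_width: 0.0619
grasp_force: 65.8
```

Request:
{"name": "send_rows", "arguments": {
  "steps": "-0.5 0.01 0.0185 0 0 0 0.115;-0.5 0.01 0.0185 0 0 0 0.115;-0.5 0.01 0.0185 0 0 0 0.115;-0.5 0.01 0.0185 0 0 0 0.115;-0.5 0.01 0.0185 0 0 0 0.115"
}}

```text
clock: 9.42
eef_pos: [0.5602, -0.198, 0.2414]
tool_rot: [-0.003, 0.91, 0.001, 0.414]
ft_force: [-0.3, -0.7, -3.3]
grip_width: 0.0618
grasp_force: 65.9
```

Run:
```python
from h import *
st();snap('scene','s2')
```

```text
t 9.42 p [ 0.5602 -0.198   0.2414] z [ 0.754  0.005 -0.657] y [-0.007  1.    -0.   ] w 0.0618 gf 65.87879884522408 F [-0.3 -0.7 -3.3] j [-0.54 -0.02 -0.63  0.18  0.4  -0.38]
```

View pics/s2.png

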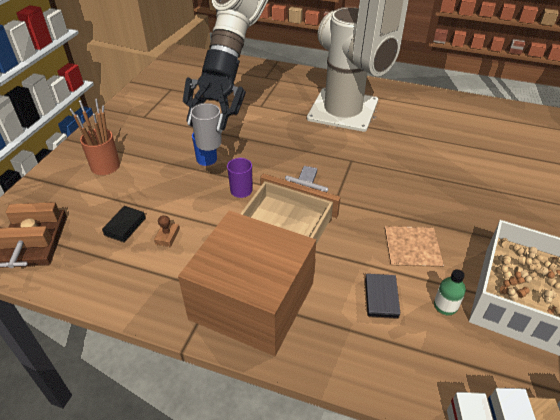

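The scene view shows the steel cup upright in the gripper at (205,125), the drawer open and empty at (290,210), everything else in place.

Request:
{"name": "send_rows", "arguments": {
  "steps": "-0.5 0.0102 0.0183 0.001 0 -0.071 0;-0.5 0.0102 0.0183 0.001 0 -0.071 0;-0.5 0.0102 0.0183 0.001 0 -0.071 0;-0.5 0.0102 0.0183 0.001 0 -0.071 0;-0.5 0.0102 0.0183 0.001 0 -0.071 0"
}}

```text
clock: 9.88
eef_pos: [0.6111, -0.1086, 0.2476]
tool_rot: [0.0, 0.823, -0.001, 0.569]
ft_force: [1.3, 0.2, -4.2]
grip_width: 0.0619
grasp_force: 66.0
```

Request:
{"name": "send_rows", "arguments": {
  "steps": "-0.5 0.0102 0.0183 0.001 0 -0.071 0;-0.5 0.0102 0.0183 0.001 0 -0.071 0;-0.5 0.0102 0.0183 0.001 0 -0.071 0;-0.5 0.0102 0.0183 0.001 0 -0.071 0;-0.5 0.0102 0.0183 0.001 0 -0.071 0"
}}

```text
clock: 10.3
eef_pos: [0.6606, -0.0233, 0.2521]
tool_rot: [0.0, 0.717, -0.002, 0.697]
ft_force: [1.9, -0.1, -1.7]
grip_width: 0.0618
grasp_force: 66.1
```

Request:
{"name": "send_rows", "arguments": {
  "steps": "-0.5 0 0 0 -0.07 0 0;-0.5 0 0 0 -0.07 0 0;-0.5 0 0 0 -0.07 0 0;-0.5 0 0 0 -0.07 0 0;-0.5 0 0 0 -0.07 0 0"
}}

```text
clock: 10.72
eef_pos: [0.6609, -0.0236, 0.2505]
tool_rot: [-0.123, 0.707, -0.127, 0.685]
ft_force: [-0.5, 0.0, -2.2]
grip_width: 0.062
grasp_force: 66.1
```

Run:
```python
from h import *
st()
```

```text
t 10.72 p [ 0.6609 -0.0236  0.2505] z [ 0.999 -0.011 -0.031] y [ 0.     0.937 -0.348] w 0.062 gf 66.13331372151151 F [-0.5  0.  -2.2] j [-0.06  0.58 -1.05 -1.59  0.04 -0.36]
```

Request:
{"name": "send_rows", "arguments": {
  "steps": "-0.5 0 0.002 -0.002 -0.07 0 0;-0.5 0 0.002 -0.002 -0.07 0 0;-0.5 0 0.002 -0.002 -0.07 0 0;-0.5 0 0.001 -0.002 -0.07 0 0;-0.5 0 0 -0.002 -0.07 0 0"
}}

```text
clock: 11.13
eef_pos: [0.6609, -0.0165, 0.2412]
tool_rot: [-0.241, 0.674, -0.248, 0.653]
ft_force: [-0.9, -0.2, -2.1]
grip_width: 0.0615
grasp_force: 66.1
```

Run:
```python
from h import *
st()
```

```text
t 11.13 p [ 0.6609 -0.0165  0.2412] z [ 1.    -0.02  -0.024] y [-0.001  0.761 -0.649] w 0.0615 gf 66.0935833939584 F [-0.9 -0.2 -2.1] j [-0.03  0.62 -1.05 -1.65  0.01 -0.71]
```

Request:
{"name": "send_rows", "arguments": {
  "steps": "-0.5 0 0 -0.006 -0.04 0 0;-0.5 0 0 -0.007 -0.04 0 0;-0.5 0 0 -0.007 -0.04 0 0;-0.5 0 0 -0.007 -0.04 0 0;-0.5 0 0 -0.006 -0.04 0 0"
}}

```text
clock: 11.55
eef_pos: [0.661, -0.0168, 0.208]
tool_rot: [-0.304, 0.646, -0.313, 0.626]
ft_force: [0.1, 0.2, -3.1]
grip_width: 0.0615
grasp_force: 66.1
```

Request:
{"name": "send_rows", "arguments": {
  "steps": "-0.5 0 0 -0.002 -0.05 0 0;-0.5 0 0 0 -0.05 0 0;-0.5 0 0 0 -0.05 0 0;-0.5 0 0 0 -0.05 0 0;-0.5 0 0 0 -0.05 0 0"
}}

```text
clock: 11.97
eef_pos: [0.6611, -0.0169, 0.2063]
tool_rot: [-0.38, 0.602, -0.391, 0.583]
ft_force: [0.4, -1.1, -2.5]
grip_width: 0.062
grasp_force: 66.1
```

Request:
{"name": "send_rows", "arguments": {
  "steps": "-0.5 0 0 0 -0.05 0 0;-0.5 0 0 0 -0.05 0 0;-0.5 0 0 0 -0.05 0 0;-0.5 0 0 0 -0.05 0 0;-0.5 0 0 0 -0.05 0 0"
}}

```text
clock: 12.38
eef_pos: [0.6611, -0.0169, 0.2064]
tool_rot: [-0.45, 0.548, -0.463, 0.531]
ft_force: [0.3, 0.5, -2.1]
grip_width: 0.0618
grasp_force: 66.1
```

Run:
```python
from h import *
st();snap('scene','s3');snap('top','t3')
a=cv2.imread('pics/s3.png')[140:300,200:380];b=cv2.imread('pics/t3.png')[90:250,190:370]
cv2.imwrite('pics/c3.png',np.hstack([cv2.resize(a,(400,356)),cv2.resize(b,(400,356))]))
```

```text
t 12.38 p [ 0.6611 -0.0169  0.2064] z [ 1.    -0.03  -0.007] y [-0.002  0.165 -0.986] w 0.0618 gf 66.05958385043778 F [ 0.3  0.5 -2.1] j [-0.02  0.79 -1.04 -1.82 -0.01 -1.4 ]
```

View pics/c3.png

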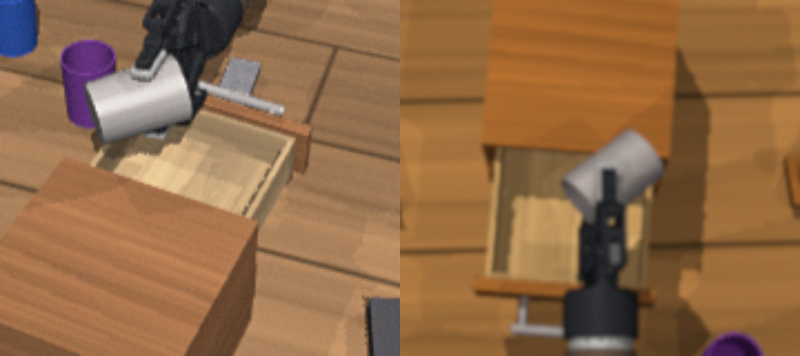

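The crops show the cup lying nearly level over the drawer, mouth (right crop ≈(575,190)) over the drawer's middle, no blanks out yet.

Request:
{"name": "send_rows", "arguments": {
  "steps": "-0.5 0 0 0 -0.04 0 0;-0.5 0 0 0 -0.04 0 0;-0.5 0 0 0 -0.04 0 0;-0.5 0 0 0 -0.04 0 0;-0.5 0 0 0 -0.04 0 0"
}}

```text
clock: 12.9
eef_pos: [0.6612, -0.0167, 0.2068]
tool_rot: [0.501, -0.499, 0.515, -0.484]
ft_force: [-0.0, 0.2, -2.8]
grip_width: 0.0618
grasp_force: 66.1
```

Request:
{"name": "send_rows", "arguments": {
  "steps": "-0.5 0 0 0 -0.03 0 0;-0.5 0 0 0 -0.03 0 0;-0.5 0 0 0 -0.03 0 0;-0.5 0 0 0 -0.03 0 0;-0.5 0 0 0 -0.03 0 0"
}}

```text
clock: 13.32
eef_pos: [0.6612, -0.0167, 0.2068]
tool_rot: [0.536, -0.459, 0.551, -0.446]
ft_force: [0.0, 0.3, -1.9]
grip_width: 0.0616
grasp_force: 66.1
```

Request:
{"name": "send_rows", "arguments": {
  "steps": "-0.5 0 0 0 -0.03 0 0;-0.5 0 0 0 -0.03 0 0;-0.5 0 0 0 -0.03 0 0;-0.5 0 0 0 -0.03 0 0;-0.5 0 0 0 -0.03 0 0"
}}

```text
clock: 13.73
eef_pos: [0.6612, -0.0167, 0.2069]
tool_rot: [0.568, -0.417, 0.584, -0.404]
ft_force: [0.3, 0.6, -1.7]
grip_width: 0.0617
grasp_force: 66.1
```

Request:
{"name": "send_rows", "arguments": {
  "steps": "-0.5 0 0 0 -0.04 0 0;-0.5 0 0 0 -0.04 0 0;-0.5 0 0 0 -0.04 0 0;-0.5 0 0 0 -0.04 0 0;-0.5 0 0 0 -0.04 0 0"
}}

```text
clock: 14.15
eef_pos: [0.6612, -0.0167, 0.207]
tool_rot: [0.605, -0.356, 0.623, -0.345]
ft_force: [0.6, 0.4, -2.0]
grip_width: 0.0619
grasp_force: 66.1
```

```bash
cat > cc.py <<'E'
from h import *
import sys
n=sys.argv[1];st();snap('scene','s'+n);snap('top','t'+n)
a=cv2.imread(f'pics/s{n}.png')[140:300,200:380];b=cv2.imread(f'pics/t{n}.png')[90:250,190:370]
cv2.imwrite(f'pics/c{n}.png',np.hstack([cv2.resize(a,(400,356)),cv2.resize(b,(400,356))]))
E
python3 cc.py 4
```

```text
t 14.15 p [ 0.6612 -0.0167  0.207 ] z [ 1.    -0.025  0.014] y [-0.001 -0.508 -0.861] w 0.0619 gf 66.14129236084409 F [ 0.6  0.4 -2. ] j [-0.03  0.81 -1.04 -1.87  0.   -2.1 ]
```

View pics/c4.png

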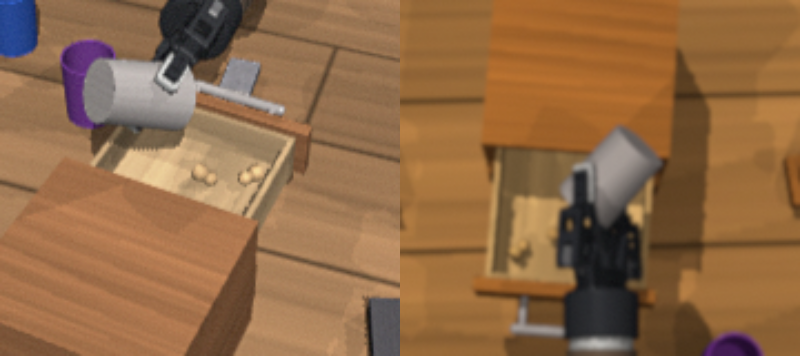

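Blanks lie in the drawer (left crop (203,175), (250,175)); the cup still tips about 112°. I go on.

Request:
{"name": "send_rows", "arguments": {
  "steps": "-0.5 0 0 0 -0.04 0 0;-0.5 0 0 0 -0.04 0 0;-0.5 0 0 0 -0.04 0 0;-0.5 0 0 0 -0.04 0 0;-0.5 0 0 0 -0.04 0 0"
}}

```text
clock: 14.67
eef_pos: [0.6613, -0.0167, 0.2073]
tool_rot: [0.637, -0.292, 0.655, -0.284]
ft_force: [-0.6, 1.0, -2.2]
grip_width: 0.0617
grasp_force: 66.1
```

Request:
{"name": "send_rows", "arguments": {
  "steps": "-0.5 0 0 0 -0.04 0 0;-0.5 0 0 0 -0.04 0 0;-0.5 0 0 0 -0.04 0 0;-0.5 0 0 0 -0.04 0 0;-0.5 0 0 0 -0.04 0 0"
}}

```text
clock: 15.08
eef_pos: [0.6613, -0.0167, 0.2075]
tool_rot: [0.662, -0.225, 0.681, -0.219]
ft_force: [-0.0, 0.7, -2.0]
grip_width: 0.0621
grasp_force: 66.2
```

Request:
{"name": "send_rows", "arguments": {
  "steps": "-0.5 0 0 0 -0.04 0 0;-0.5 0 0 0 -0.04 0 0;-0.5 0 0 0 -0.04 0 0;-0.5 0 0 0 -0.04 0 0;-0.5 0 0 0 -0.04 0 0"
}}

```text
clock: 15.5
eef_pos: [0.6613, -0.0166, 0.2075]
tool_rot: [0.68, -0.156, 0.7, -0.151]
ft_force: [-1.1, -0.7, -1.5]
grip_width: 0.0619
grasp_force: 66.2
```

Request:
{"name": "send_rows", "arguments": {
  "steps": "-0.5 0 0 0 0 0 0;-0.5 0 0 0 0 0 0;-0.5 0 0 0 0 0 0;-0.5 0 0 0 0 0 0;-0.5 0 0 0 0 0 0"
}}

```text
clock: 15.92
eef_pos: [0.6613, -0.0165, 0.2074]
tool_rot: [0.68, -0.156, 0.7, -0.152]
ft_force: [-0.2, -0.8, -0.6]
grip_width: 0.0619
grasp_force: 66.2
```

```bash
python3 cc.py 5
```

```text
t 15.92 p [ 0.6613 -0.0165  0.2074] z [ 1.    -0.012  0.026] y [ 0.    -0.906 -0.424] w 0.0619 gf 66.18805177684408 F [-0.2 -0.8 -0.6] j [-0.04  0.83 -1.04 -1.9   0.02 -2.7 ]
```

View pics/c5.png

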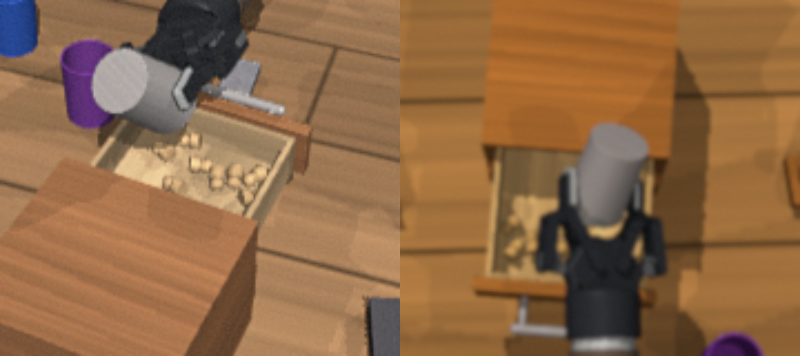

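Request:
{"name": "send_rows", "arguments": {
  "steps": "-0.5 0 0 0.01 0 0 0;-0.5 -0.005 0 0.025 0 0 0;-0.5 -0.01 0 0.03 0 0 0;-0.5 -0.01 0 0.03 0 0 0;-0.5 -0.01 0 0.02 0 0 0"
}}

```text
clock: 16.43
eef_pos: [0.6342, -0.0168, 0.3266]
tool_rot: [0.681, -0.156, 0.7, -0.151]
ft_force: [0.7, 0.4, -0.7]
grip_width: 0.0615
grasp_force: 66.2
```

Request:
{"name": "send_rows", "arguments": {
  "steps": "-0.5 0 0 0 0.1 0 0;-0.5 0 0 0 0.1 0 0;-0.5 0 0 0 0.1 0 0;-0.5 0 0 0 0.1 0 0;-0.5 0 0 0 0.1 0 0"
}}

```text
clock: 16.85
eef_pos: [0.6343, -0.0169, 0.3248]
tool_rot: [0.622, -0.325, 0.638, -0.317]
ft_force: [-0.1, -0.6, -1.0]
grip_width: 0.0618
grasp_force: 66.2
```

Request:
{"name": "send_rows", "arguments": {
  "steps": "-0.5 0 0 0 0.11 0 0;-0.5 0 0 0 0.11 0 0;-0.5 0 0 0 0.11 0 0;-0.5 0 0 0 0.11 0 0;-0.5 0 0 0 0.11 0 0"
}}

```text
clock: 17.27
eef_pos: [0.6344, -0.0168, 0.3242]
tool_rot: [0.512, -0.487, 0.526, -0.474]
ft_force: [-0.1, 0.8, -1.0]
grip_width: 0.0618
grasp_force: 66.2
```

Request:
{"name": "send_rows", "arguments": {
  "steps": "-0.5 0 0 0 0.11 0 0;-0.5 0 0 0 0.11 0 0;-0.5 0 0 0 0.11 0 0;-0.5 0 0 0 0.11 0 0;-0.5 0 0 0 0.11 0 0"
}}

```text
clock: 17.68
eef_pos: [0.6344, -0.0168, 0.3243]
tool_rot: [-0.364, 0.611, -0.374, 0.595]
ft_force: [0.6, 0.8, -0.4]
grip_width: 0.062
grasp_force: 66.2
```

Request:
{"name": "send_rows", "arguments": {
  "steps": "-0.5 0 0 0 0.11 0 0;-0.5 0 0 0 0.11 0 0;-0.5 0 0 0 0.11 0 0;-0.5 0 0 0 0.11 0 0;-0.5 0 0 0 0.11 0 0"
}}

```text
clock: 18.1
eef_pos: [0.6343, -0.0168, 0.3243]
tool_rot: [-0.189, 0.69, -0.194, 0.671]
ft_force: [-0.5, -0.5, -0.8]
grip_width: 0.0621
grasp_force: 66.2
```

Run:
```python
from h import *
st()
```

```text
t 18.1 p [ 0.6343 -0.0168  0.3243] z [ 1.    -0.014 -0.024] y [-0.001  0.853 -0.521] w 0.0621 gf 66.18619338492863 F [-0.5 -0.5 -0.8] j [-0.04  0.28 -1.07 -1.33  0.02 -0.55]
```

Request:
{"name": "send_rows", "arguments": {
  "steps": "-0.5 0 0 0 0.1096 0 0;-0.5 0 0 0 0.1096 0 0;-0.5 0 0 0 0.1096 0 0;-0.5 0 0 0 0.1096 0 0;-0.5 0 0 0 0.1096 0 0"
}}

```text
clock: 18.52
eef_pos: [0.6343, -0.0169, 0.3242]
tool_rot: [-0.0, 0.717, -0.0, 0.697]
ft_force: [-0.0, -0.1, -1.0]
grip_width: 0.0622
grasp_force: 66.2
```

Request:
{"name": "send_rows", "arguments": {
  "steps": "-0.5 -0.01 0.032 0 0 0.12 0;-0.5 -0.01 0.032 0 0 0.12 0;-0.5 -0.01 0.032 0 0 0.12 0;-0.5 -0.01 0.032 0 0 0.12 0;-0.5 -0.01 0.032 0 0 0.12 0"
}}

```text
clock: 18.93
eef_pos: [0.6162, 0.0745, 0.319]
tool_rot: [0.002, 0.825, 0.003, 0.566]
ft_force: [1.0, 0.1, -1.4]
grip_width: 0.0618
grasp_force: 66.3
```

Request:
{"name": "send_rows", "arguments": {
  "steps": "-0.5 -0.01 0.032 -0.015 0 0.087 0;-0.5 -0.01 0.032 -0.015 0 0 0.12;-0.5 -0.01 0.032 -0.015 0 0 0.12;-0.5 -0.01 0.032 -0.015 0 0 0.12;-0.5 -0.01 0.032 -0.015 0 0 0.12"
}}

```text
clock: 19.35
eef_pos: [0.5659, 0.2359, 0.2443]
tool_rot: [-0.202, 0.823, 0.132, 0.515]
ft_force: [0.9, -0.3, -1.8]
grip_width: 0.0617
grasp_force: 66.3
```

Run:
```python
from h import *
st()
w=world(snap('top','t6'));snap('scene','s6');o,c,_=wrist('w6')
a=cv2.imread('pics/t6.png')[130:200,215:330];b=cv2.imread('pics/s6.png')[170:250,225:350];d=cv2.imread('pics/w6.png')
cv2.imwrite('pics/c6.png',np.vstack([np.hstack([cv2.resize(a,(400,300),interpolation=3),cv2.resize(b,(400,300),interpolation=3)]),np.hstack([cv2.resize(d,(400,300)),cv2.resize(cv2.imread('pics/s6.png'),(400,300))])]))
m=w[195:285,110:205].reshape(-1,3);print(np.median(m[:,2]))
```

```text
t 19.35 p [0.5659 0.2359 0.2443] z [ 0.794  0.425 -0.435] y [-0.468  0.884  0.009] w 0.0617 gf 66.27727809827775 F [ 0.9 -0.3 -1.8] j [ 0.32  0.03 -0.91 -0.49  0.16 -0.07]
0.004729290920069462
```

View pics/c6.png

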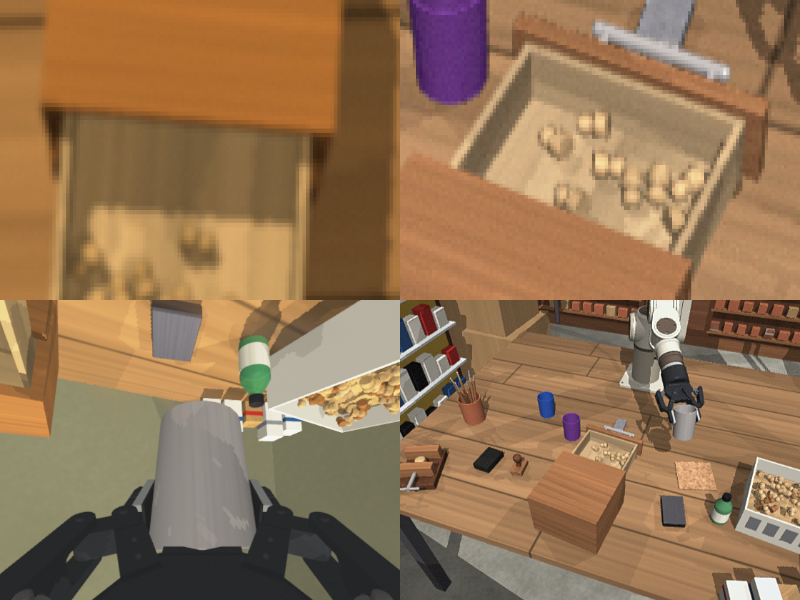

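Top-right crop: eight blanks in the drawer — about (595,125), (555,140), (607,163), (632,185), (660,180), (690,180), (568,195), (678,215). The cup is in the gripper heading to the mat (bottom right, (695,475)).

Request:
{"name": "send_rows", "arguments": {
  "steps": "-0.5 -0.0065 0.014 -0.015 -0.0305 0.0575 0;-0.5 -0.0065 0.014 -0.015 -0.0305 0.0575 0;-0.5 -0.0065 0.014 -0.015 -0.0305 0.0575 0;-0.5 -0.0065 0.014 -0.015 -0.0305 0.0575 0;-0.5 -0.0065 0.014 -0.015 0 0 0"
}}

```text
clock: 19.92
eef_pos: [0.5385, 0.3058, 0.1746]
tool_rot: [-0.213, 0.883, 0.101, 0.407]
ft_force: [1.2, -0.1, -0.3]
grip_width: 0.0614
grasp_force: 66.2
```

Request:
{"name": "send_rows", "arguments": {
  "steps": "-0.5 0 0 -0.01 0 0 0;-0.5 0 0 0 0 0 0;-0.5 0 0 0 0 0 0;-0.5 0 0 0 0 0 0;-0.5 0 0 0 0 0 0"
}}

```text
clock: 20.33
eef_pos: [0.5364, 0.3039, 0.1615]
tool_rot: [-0.213, 0.883, 0.101, 0.405]
ft_force: [-0.0, -0.2, -1.1]
grip_width: 0.0621
grasp_force: 66.3
```

Run:
```python
from h import *
st()
w=world(snap('scene','s7'))
p=w.reshape(-1,3)
# cup points: dist from expected axis; fit circles per height
q=p[(np.hypot(p[:,0]-.517,p[:,1]-.3)<.06)&(p[:,2]>.02)&(p[:,2]<.25)]
print(np.percentile(q[:,2],[0,1,50,99,100]))
o=get_obs();m=R.from_quat(o['tool_rot']).as_matrix()
m0=R.from_quat([.257,.872,-.119,.399]).as_matrix()
a=m@(m0.T@[0,0,1.]);print('cup axis est',a)
print('cup foot', m@(m0.T@(np.array([.4965,-.2832,0])-[.5125,-.2931,.0446]))+o['eef_pos'])
t=np.cross(a,[0,0,1]);print('fix rotvec',t)
```

```text
t 20.33 p [0.5364 0.3039 0.1615] z [ 0.673  0.352 -0.651] y [-0.459  0.888  0.006] w 0.0621 gf 66.27030992356595 F [-0.  -0.2 -1.1] j [ 0.54  0.13 -0.78 -0.2  -0.04  0.04]
[0.11516382 0.12044238 0.19265087 0.24345857 0.24708958]
cup axis est [ 0.00104711 -0.00917427  0.99995737]
cup foot [0.51977984 0.29532927 0.11674507]
fix rotvec [-0.00917427 -0.00104711  0.        ]
```

Request:
{"name": "send_rows", "arguments": {
  "steps": "-0.5 -0.001 0.001 -0.02 -0.009 0 0;-0.5 -0.001 0.001 -0.025 0 0 0;-0.5 0 0 -0.025 0 0 0;-0.5 0 0 -0.02 0 0 0;-0.5 0 0 -0.01 0 0 0"
}}

```text
clock: 20.8
eef_pos: [0.5329, 0.3052, 0.0577]
tool_rot: [-0.216, 0.885, 0.097, 0.402]
ft_force: [-0.4, -0.4, -1.7]
grip_width: 0.0618
grasp_force: 66.3
```

Request:
{"name": "send_rows", "arguments": {
  "steps": "-0.5 0 0 -0.004 0 0 0;-0.5 0 0 -0.003 0 0 0;-0.5 0 0 -0.002 0 0 0;-0.5 0 0 -0.001 0 0 0;-0.5 0 0 0 0 0 0"
}}

```text
clock: 21.22
eef_pos: [0.5342, 0.3066, 0.0511]
tool_rot: [-0.216, 0.883, 0.098, 0.404]
ft_force: [0.5, -0.6, -1.7]
grip_width: 0.0621
grasp_force: 66.3
```

Run:
```python
from h import *
st()
o=get_obs();m=R.from_quat(o['tool_rot']).as_matrix()
m0=R.from_quat([.257,.872,-.119,.399]).as_matrix()
print('cup axis est',m@(m0.T@[0,0,1.]))
print('cup foot', m@(m0.T@(np.array([.4965,-.2832,0])-[.5125,-.2931,.0446]))+o['eef_pos'])
```

```text
t 21.22 p [0.5342 0.3066 0.0511] z [ 0.672  0.347 -0.654] y [-0.46   0.888 -0.002] w 0.0621 gf 66.25193429819774 F [ 0.5 -0.6 -1.7] j [ 0.55  0.42 -0.89 -0.59 -0.05  0.04]
cup axis est [ 1.36260266e-03 -1.73704121e-04  9.99999057e-01]
cup foot [0.51759824 0.29757221 0.00651186]
```

Lower 2 mm more, then open and back off along the tool axis.

Request:
{"name": "send_rows", "arguments": {
  "steps": "-0.5 0 0 -0.001 0 0 0;-0.5 0 0 -0.001 0 0 0;-0.5 0 0 0 0 0 0;-0.5 0 0 0 0 0 0;-0.5 0 0 0 0 0 0"
}}

```text
clock: 21.63
eef_pos: [0.5339, 0.3065, 0.0486]
tool_rot: [-0.216, 0.884, 0.098, 0.404]
ft_force: [-0.7, -1.0, 0.9]
grip_width: 0.0621
grasp_force: 66.3
```

Request:
{"name": "send_rows", "arguments": {
  "steps": "0.6 0 0 0 0 0 0;0.8 0 0 0 0 0 0;1 0 0 0 0 0 0;1 0 0 0 0 0 0;1 0 0 0 0 0 0"
}}

```text
clock: 22.05
eef_pos: [0.5335, 0.3063, 0.048]
tool_rot: [-0.216, 0.884, 0.098, 0.403]
ft_force: [0.1, -0.2, -0.3]
grip_width: 0.0855
grasp_force: 0.0
```

Request:
{"name": "send_rows", "arguments": {
  "steps": "1 -0.007 -0.0036 0.007 0 0 0;1 -0.013 -0.007 0.013 0 0 0;1 -0.02 -0.0105 0.02 0 0 0;1 -0.02 -0.0105 0.02 0 0 0;1 -0.02 -0.0105 0.02 0 0 0"
}}

```text
clock: 22.47
eef_pos: [0.4523, 0.2635, 0.1278]
tool_rot: [-0.216, 0.884, 0.097, 0.403]
ft_force: [0.3, -0.3, 0.9]
grip_width: 0.0856
grasp_force: 0.0
```

Request:
{"name": "send_rows", "arguments": {
  "steps": "1 -0.02 -0.0105 0.02 0 0 0;1 -0.02 -0.0105 0.02 0 0 0;1 -0.01 -0.005 0.01 0 0 0;1 0 0 0 0 0 0;1 0 0 0 0 0 0"
}}

```text
clock: 22.88
eef_pos: [0.4039, 0.2385, 0.1796]
tool_rot: [-0.216, 0.883, 0.098, 0.405]
ft_force: [0.1, -0.0, 0.3]
grip_width: 0.0855
grasp_force: 0.0
```

Run:
```python
from h import *
st()
s=world(snap('scene','s8'));p=s.reshape(-1,3);w=world(snap('top','t8')).reshape(-1,3)
for p in(p,w):
    q=p[(np.hypot(p[:,0]-.517,p[:,1]-.297)<.05)&(p[:,2]>.08)&(p[:,2]<.1)];print(len(q),cv2.minAreaRect(q[:,:2].astype(np.float32)),np.percentile(q[:,2],[50,95]))
q=w[(w[:,2]>.097)&(w[:,2]<.118)&(abs(w[:,0]-.5)<.04)&(abs(w[:,1]-.027)<.07)];print('handle',len(q),cv2.minAreaRect(q[:,:2].astype(np.float32)))
a=cv2.imread('pics/t8.png')[130:290,110:330];b=cv2.imread('pics/s8.png')[150:310,230:460]
cv2.imwrite('pics/c8.png',np.hstack([cv2.resize(a,(400,300)),cv2.resize(b,(400,300))]))
```

```text
t 22.88 p [0.4039 0.2385 0.1796] z [ 0.673  0.348 -0.653] y [-0.461  0.888 -0.001] w 0.0855 gf 0.0 F [ 0.1 -0.   0.3] j [ 0.59 -0.23 -1.04 -0.09 -0.08  0.07]
211 ((0.5206841826438904, 0.29556041955947876), (0.06428592652082443, 0.06415501981973648), 53.52788162231445) [0.0859954  0.08978966]
139 ((0.5181297063827515, 0.297525018453598), (0.06221368536353111, 0.0620783194899559), 45.394596099853516) [0.08823522 0.09220175]
handle 315 ((0.5182437300682068, 0.019897330552339554), (0.11913096159696579, 0.041000690311193466), 84.62544250488281)
```

View pics/c8.png

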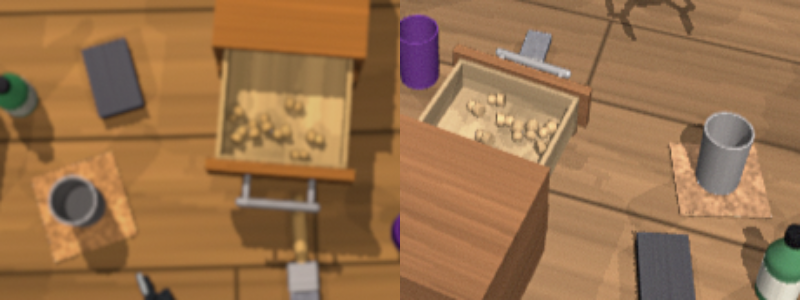

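The crops show the empty cup upright on the mat (left (76,202)), and all eight blanks in the open drawer. One last check of the drawer's travel before handing in.

Run:
```python
from h import *
for n,f in(('scene0',.6305),('s8',.505)):
    w=world(np.load(n+'.npz')).reshape(-1,3)
    q=w[(w[:,2]>.1)&(w[:,2]<.115)&(abs(w[:,0]-f)<.025)&(abs(w[:,1]-.02)<.04)];A=np.c_[q[:,1]-.02,np.ones(len(q))];print(n,len(q),np.linalg.lstsq(A,q[:,0],rcond=None)[0],np.median(q[:,0]))
for n,f in(('top0',.63),('top1',.505),('t8',.505)):
    w=world(np.load(n+'.npz')).reshape(-1,3)
    q=w[(w[:,2]>.1)&(w[:,2]<.12)&(abs(w[:,0]-f)<.018)&(abs(w[:,1]-.02)<.035)];print(n,len(q),np.median(q,0))
```

```text
scene0 180 [0.12879531 0.62863561] 0.6286711135096461
s8 151 [0.09176585 0.50778856] 0.5079154122104722
top0 143 [0.62410837 0.02132519 0.11017282]
top1 0 [nan nan nan]
t8 148 [0.50367035 0.0172377  0.11049271]
  return _methods._mean(a, axis=axis, dtype=dtype,
  ret = um.true_divide(
```

```bash
python3 -c "
from workcell import *
print(job_done())"
```

```text
the job is handed in; nothing more can be done
None
```

The job is handed in and the verdict wasn't shown: upper drawer pulled to its stop (it rests about 4 mm short by camera, inside the 11 mm allowance), all eight blanks seen in it, empty cup upright near the middle of the cork mat, and nothing else seen to move (one 98 N wrist-force spike while reaching for the handle, below the 120 N limit).

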